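Try the slides of the blue bench-rack instrument

ROBOT

A 6-joint arm with a two-finger parallel gripper is mounted at the origin on a cart in front of the work surface, level with it; the furniture and walls round the work are solid. World frame = base frame: x ahead of the robot, y to its left, z up, the work surface at z = 0. Lengths are in m, angles in rad, forces in N, time in s.
With the tool pointing down it reaches from about 0.375 to 0.9 m from the base axis. Payload 3.1 kg.
Tool frame: the origin (TCP) lies on the front face of the gripper's body, between the roots of the fingers; the fingertips stand 70 mm ahead of it and the grasp point (between the pads) lies 51 mm ahead of it; z points along the fingers, y is the line along which they close (so a half turn about z gives the same grasp; the last joint's range is limited). The gripper opens to 87 mm and grips with 3 to 60 N. Pads are 19 mm wide; open, the fingers measure 117 mm over their backs; the gripper's body (75 mm by 190 mm) begins 51 mm behind the grasp point.
Start: joints at [1.008, 0.527, 1.433, -0, 1.181, -0.178], TCP at [0.234, 0.58, 0.292] pointing down, gripper open.
Joint ranges: [-3.08, 3.08], [-0.75, 2.2], [0.22, 2.44], [-1.43, 4.57], [0, 2.65], [-2.85, 2.85]. Speed limits (rad/s): [2.79, 2.79, 3.14, 3.14, 3.14, 3.14].

INTERFACE

Orientations are given as a unit quaternion [x, y, z, w].
In Python, from rig import robot, cams, ticket gives the robot as it stands. The module is installed in compiled form; this text tells all that it offers.
- The arm moves only by the shell command python3 -m crank 'ROWS' [FORCE]. ROWS is JSON, a list of rows, each a list of 7 numbers: the shift along the tool's x, y, z in cm, then the turn, a rotation vector about the tool's x, y, z in rad, then the closure, from 0 (fully open) to 1 (shut). A call has 1 to 5 rows; each row shifts and turns the commanded pose from where the row before left it, along the tool's axes as they then stand; what a row does not reach is not made up. A row lasts 1/8 s, in which the tool goes at most 62.5 mm and 10.7 degrees, less where a joint would pass 70% of its speed; a pose out of reach is approached as far as the arm can. A call is refused whole if a number of a shift passes 6.25 or a number of a turn 0.188, either way. A call with a gripper value outside its range is refused whole. The fingers move at their own pace and stop on an object; FORCE is the grip in N (left out, the last holds). Time passes only in rows, so rows that do not move let the fingers close. It gives the time, the measured TCP pose, the force, the opening and the grip force at its end, in the units of the state.
- robot.get_obs(): the state, without advancing time (a new reading comes with each control period).
- cams.camera(name): name is "scene" or "side" or "wrist"; returns the picture (420x560x3 uint8, red, green, blue); there is no depth.
- cams.camera_info(name): a dict with "intrinsics" (3x3 intrinsics, pixels), "pose" (4x4, takes a point from camera to world coordinates). Camera axes: x right, y down, z forward; pixel columns grow to the right and rows downward; lengths in m; the calibration is good to about 2 mm. A picture is of the moment at which its call begins: read the wrist's pose just before it. camera_info takes no time and is no camera call; for the wrist camera it gives the pose at the moment of the call.
- ticket.hand_in(): hands the job in; it is judged then, once.
The state is a dict: "time": time; "q": joint angles; "joint_velocities": joint speeds; "joint_torque": joint torques, N m; "position": TCP position; "tool_rot": TCP orientation; "ft_force": force on the tool from outside, world axes, zero at the start; "moment": the same for the moment, N m; "grip_width": finger opening in m; "grip_force": force on a finger pad.
Only numpy, scipy, OpenCV 4.12 (cv2) and the standard library are available. Lean on these libraries where they do the work, as an engineer would, in place of code of your own. Each camera call takes 0.05 s, during which the arm holds its last target. There are 200 camera calls.

TASK

The slides and catch of the blue-fronted instrument have just been refitted and need a trial: pull its chassis out by the handle until the catch locks, and let go so that it stands out by itself for a moment. Then press the red release on top of its case so that the chassis runs fully home again; leave the yellow-fronted instrument alone.

Things in the scene. Friction and masses are not known exactly. Their poses are not given: they have to be found in the camera images.
- blue_case: Fixed grey bench-rack case of the blue-fronted instrument: 110 wide, 180 deep, 100 high, on the bench, turned up to 0.2 rad from facing the robot; it may be the left or the right of two. Origin: centre of its underside. x: level, from front to back (the chassis is pulled out along -x); y: to the left; z up. Front at x = -90 mm.
- blue_handle (a point): Centre of the upright 12 x 12 mm grip bar of the blue bow handle on the blue panel; moves with the chassis, axes as the case. The bar's centre is 40 mm in front of the panel and 65 mm above the bench; it spans 41 to 89 mm above the bench, 11 mm below the case's top. Level arms 12 mm wide, 8 mm high join its top and bottom to the panel.
- blue_chassis (a joint): How far the blue-fronted chassis is out, m. 0: home, panel flush with the case. At about 0.098 a catch snaps in and holds it; hard stop 0.106. Self-closing: a spring of 3 N (home) to 4.6 N (out), damping 25 N s/m, draws it home unless held or caught. The last 20 mm before the catch need about 4 N more.
- blue_release_top (a point): Centre of the top of the red round release plunger (24 mm across) on top of the blue instrument's case: 118 mm above the bench, 18 mm above the case's top, 30 mm behind the case's front, mid-width. Moves with the plunger.
- blue_release (a joint): How far the blue instrument's red plunger is pressed down, m: 0 up, 0.010 fully down. It springs back up; 2.3 N starts it, 6.8 N holds it fully down. The caught chassis is let go at about 0.006, then runs home by itself in about a second. The plunger also dips by itself as the chassis passes the catch on its way out.
- yellow_chassis (a joint): How far the chassis of the other instrument, alike but with a yellow panel and handle, is out, m; 0: home, where it stays.
- yellow_release (a joint): How far the red release plunger on the yellow instrument's case is pressed down, m; 0: up. It is not to be pressed.

How it is judged:
By the outcome, as a careful person would: the job done as asked, in the order asked, and still so for the second after the job is handed in, with the robot touching nothing.
It also fails if it takes over 45 s, if anything falls off the work surface, if the arm or the gripper's body presses on something with over 40 N, if the wrist force passes 120 N, or if a joint passes its speed limit or range.

## Working session

There is one attempt and no reset: what is moved stays moved. The work goes in short steps, Python scripts to look and compute and a shell command to move; the robot and the scene stay as the last step left them, time stands still between calls to the robot, and variables do not carry over. Pictures are saved under pics/ and viewed, at most 10 in all, crops included, and the job is handed in when it is done.

```bash
mkdir -p pics
python3 - <<'E'
from rig import robot,cams
import cv2,numpy as np
np.set_printoptions(precision=4,suppress=True)
ims=[]
for n in("scene","side"):
    im=cams.camera(n);i=cams.camera_info(n);np.savez(f"{n}.npz",im=im,K=i["intrinsics"],T=i["pose"]);ims.append(im)
    print(n,np.array(i["intrinsics"]),np.array(i["pose"]))
    cv2.imwrite(f"pics/{n}0.png",im[:,:,::-1])
print(robot.get_obs())
E
```

```text
scene [[491.9658   0.     288.7667]
 [  0.     491.9658 202.8261]
 [  0.       0.       1.    ]] [[ 0.9954 -0.0788  0.0548  0.5839]
 [-0.0957 -0.8561  0.5079 -0.4457]
 [ 0.0069 -0.5108 -0.8596  0.9539]
 [ 0.      0.      0.      1.    ]]
side [[525.5292   0.     272.2052]
 [  0.     525.5292 213.7324]
 [  0.       0.       1.    ]] [[-0.9671 -0.1429  0.2104  0.4484]
 [-0.2543  0.5286 -0.8099  0.7894]
 [ 0.0045 -0.8368 -0.5475  0.5787]
 [ 0.      0.      0.      1.    ]]
{'time': 0.1, 'q': array([ 1.0085,  0.5283,  1.4338,  0.    ,  1.1814, -0.1785]), 'joint_velocities': array([ 0.0005, -0.0019, -0.0031, -0.001 ,  0.0004, -0.0008]), 'joint_torque': array([  0.    , -44.0985, -17.715 ,   0.0635,   0.0534,  -0.    ]), 'position': array([0.2337, 0.5791, 0.2914]), 'tool_rot': array([ 0.1907,  0.9816, -0.0009, -0.0003]), 'ft_force': array([ 0.3942, -0.4318, -0.1676]), 'moment': array([ 0.0169, -0.0071, -0.0177]), 'grip_force': 0.0, 'grip_width': 0.08692654586306088}
```

View pics/scene0.png

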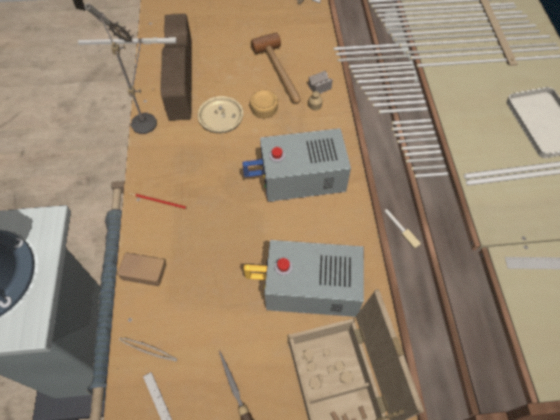

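View pics/side0.png

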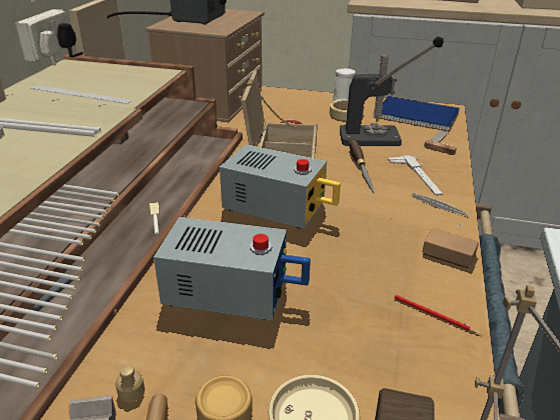

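The blue instrument is the left one (scene: case about (305,165), handle (253,169), red release (277,153); side: release (261,243), handle (298,270)). The yellow one is on the right, at (315,277) in scene.

```bash
cat > h.py <<'E'
import numpy as np,cv2
np.set_printoptions(precision=4,suppress=True)
D={n:np.load(f"{n}.npz") for n in("scene","side")}
def ray(n,uv,z):
    d=D[n];T=d["T"];r=T[:3,:3]@np.linalg.solve(d["K"],[uv[0],uv[1],1.]);c=T[:3,3]
    return c+r*(z-c[2])/r[2]
def tri(a,b):
    A=[];B=[]
    for n,uv in(("scene",a),("side",b)):
        d=D[n];T=d["T"];r=T[:3,:3]@np.linalg.solve(d["K"],[uv[0],uv[1],1.]);r/=np.linalg.norm(r)
        P=np.eye(3)-np.outer(r,r);A.append(P);B.append(P@T[:3,3])
    return np.linalg.lstsq(np.vstack(A),np.hstack(B),rcond=None)[0]
E
python3 - <<'E'
from h import *
def blobs(n,k):
    im=D[n]["im"];h=cv2.cvtColor(im,cv2.COLOR_RGB2HSV)
    m=cv2.inRange(h,(105,130,60),(125,255,255)) if k=="b" else cv2.inRange(h,(0,170,110),(6,255,255))|cv2.inRange(h,(174,170,110),(180,255,255))
    c,_=cv2.findContours(m,0,1)
    for x in c:
        if cv2.contourArea(x)>25: print(n,k,cv2.contourArea(x),cv2.boundingRect(x),np.array(cv2.minEnclosingCircle(x)[0]))
for n in D:
    for k in "br": blobs(n,k)
a=D["scene"]["im"][120:210,235:360];b=D["side"]["im"][205:325,150:320]
a=cv2.resize(a,None,fx=4,fy=4,interpolation=2);b=cv2.resize(b,None,fx=4,fy=4,interpolation=2)
cv2.imwrite("pics/a.png",a[:,:,::-1]);cv2.imwrite("pics/b.png",b[:,:,::-1])
E
```

```text
scene r 62.5 (279, 259, 9, 11) [282.9167 264.0417]
scene r 42.0 (273, 148, 8, 9) [276.4286 152.1071]
side b 377.0 (280, 254, 30, 31) [294.5 269. ]
side b 1241.5 (382, 97, 76, 29) [419.5 110.5]
side r 142.5 (395, 295, 75, 34) [432. 312.]
side r 93.0 (253, 234, 15, 10) [260.  238.5]
side r 38.5 (297, 159, 11, 7) [302. 162.]
```

View pics/a.png

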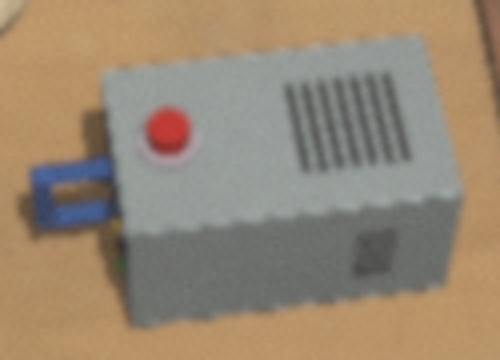

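View pics/b.png

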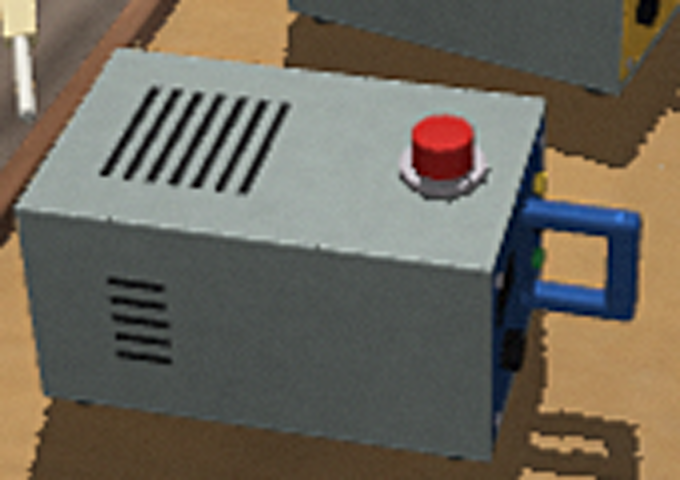

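Run:
```python
from h import *
A=np.array([[103,72],[422,36],[461,196],[128,237]])/4.+[235,120]
B=np.array([[490,270],[18,208],[118,48],[545,98]])/4.+[150,205]
loc=np.array([[-90,55],[90,55],[90,-55],[-90,-55]])/1000
P=[]
for nm,Q in(("scene",[ray("scene",a,.1) for a in A]),("side",[ray("side",a,.1) for a in B]),("tri",[tri(a,b) for a,b in zip(A,B)])):
    Q=np.array(Q);p=Q[:,:2];c=p.mean(0)
    z=((p-c)@[1,1j])*1;w=loc@[1,1j];s=(np.conj(w)*z).sum()/(abs(w)**2).sum()
    print(nm,Q[:,2],c,"yaw",np.angle(s),"scale",abs(s))
    print(np.abs(z-s*w)*1000)
    u=np.array([np.cos(np.angle(s)),np.sin(np.angle(s))])
    print(" handle",c-u*.13," release",c-u*.06)
b=np.array([623,266])/4+[150,205];print("bar side",ray("side",b,.065))
a=np.array([45,195])/4+[235,120];print("bar scene",ray("scene",a,.065))
print("rel",ray("scene",np.array([168,124])/4+[235,120],.118),ray("side",np.array([442,133])/4+[150,205],.118))
```

```text
scene [0.1 0.1 0.1 0.1] [0.6845 0.179 ] yaw 0.05161590052502927 scale 0.9869452769129586
[0.1914 0.5184 0.7227 0.5387]
 handle [0.5547 0.1723]  release [0.6246 0.1759]
side [0.1 0.1 0.1 0.1] [0.685  0.1797] yaw 0.05998776908158227 scale 0.9890175038851159
[0.3594 0.2317 0.073  0.2842]
 handle [0.5552 0.1719]  release [0.6251 0.1761]
tri [0.1    0.0992 0.0995 0.0999] [0.6849 0.1794] yaw 0.05550996557499414 scale 0.9885654822816814
[0.1485 0.2917 0.4301 0.3492]
 handle [0.5551 0.1722]  release [0.625 0.176]
bar side [0.5553 0.1723 0.065 ]
bar scene [0.5562 0.1745 0.065 ]
rel [0.6247 0.177  0.118 ] [0.6253 0.1773 0.118 ]
```

Run:
```python
from h import *
f=ray("scene",(143,124),0);print("foot",f)
def proj(n,p):
    d=D[n];q=np.linalg.inv(d["T"])@np.r_[p,1];u=d["K"]@q[:3];return u[:2]/u[2]
for z in np.arange(0,.5,.05): print(z,proj("scene",[*f[:2],z]),proj("side",[*f[:2],z]))
print("bar tri",tri((118,45),(525,300)))
print("block",ray("scene",(165,120),0),ray("scene",(190,115),0), ray("scene",(175,17),.1))
print("tcp",proj("scene",[.234,.579,.292]),proj("scene",[.234,.579,.22]))
for x in(.555,.3,.4):print(proj("scene",[x,.172,.2]))
```

```text
foot [0.3057 0.3781 0.    ]
0.0 [143. 124.] [475.7227 457.1896]
0.05 [137.8359 110.4818] [485.3252 431.3308]
0.1 [132.2814  95.9417] [495.8579 402.9669]
0.15000000000000002 [126.2906  80.2593] [507.4631 371.7151]
0.2 [119.8099  63.2945] [520.3132 337.1108]
0.25 [112.7766  44.8832] [534.6198 298.584 ]
0.30000000000000004 [105.1169  24.8322] [550.6457 255.4276]
0.35000000000000003 [96.7432  2.9123] [568.7203 206.7539]
0.4 [ 87.551  -21.1506] [589.2635 151.4326]
0.45 [ 77.4138 -47.6869] [612.818   88.0021]
bar tri [0.3145 0.3799 0.2477]
block [0.3596 0.3861 0.    ] [0.4217 0.3969 0.    ] [0.3979 0.6448 0.1   ]
tcp [ 81.4778 -32.2925] [92.5929 -3.4562]
[241.0608 130.399 ]
[108.3892 139.7707]
[160.882  136.0627]
```

```bash
python3 -m crank '[[0,0,-5.5,0,0,-0.147,0],[0,0,-5.5,0,0,-0.147,0],[0,0,-5,0,0,-0.147,0],[-3.3,-4.7,0,0,0,0,0],[-3.3,-4.7,0,0,0,0,0]]' 40 && python3 -m crank '[[-3.3,-4.7,0,0,0,0,0],[-3.3,-4.7,0,0,0,0,0],[-3.3,-4.7,0,0,0,0,0],[-3.3,-4.7,0,0,0,0,0],[-3.3,-4.7,0,0,0,0,0]]'
```

```text
time: 0.72
position: [0.3055, 0.4887, 0.4526]
tool_rot: [-0.03, 1.0, 0.0, 0.001]
ft_force: [1.4, -0.6, 0.4]
grip_width: 0.0869
grip_force: 0.0
time: 1.35
position: [0.4841, 0.2626, 0.4519]
tool_rot: [-0.029, 1.0, -0.0, -0.0]
ft_force: [0.4, 2.0, -0.8]
grip_width: 0.0869
grip_force: 0.0
```

```bash
python3 -m crank '[[-3.3,-4.7,0,0,0,0,0],[-3.3,-4.7,0,0,0,0,0],[0,0,6,0,0,0,0],[0,0,6,0,0,0,0],[0,0,6,0,0,0,0]]' && python3 -m crank '[[0,0,5,0,0,0,0],[0,0,0,0,0,0,0],[0,0,0,0,0,0,0]]'
python3 - <<'E'
from rig import cams
import cv2
im=cams.camera("wrist");cv2.imwrite("pics/w1.png",im[:,:,::-1])
E
```

```text
time: 1.98
position: [0.5545, 0.1738, 0.2703]
tool_rot: [-0.028, 1.0, 0.0, 0.0]
ft_force: [0.8, -0.5, 0.4]
grip_width: 0.087
grip_force: 0.0
time: 2.35
position: [0.5558, 0.1744, 0.2237]
tool_rot: [-0.029, 1.0, 0.0, 0.001]
ft_force: [0.6, 0.5, 0.2]
grip_width: 0.0866
grip_force: 0.0
```

View pics/w1.png

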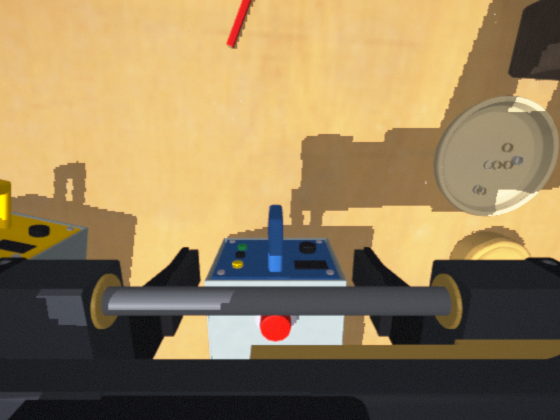

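The wrist view shows the blue handle at (275,240), centred between the fingers, with the red release behind it at (276,328). I'll lower onto the bar and grip.

```bash
python3 -m crank '[[0,0.1,5,0,0,0,0],[0,0,3.5,0,0,0,0],[0,0,1.7,0,0,0,0],[0,0,0,0,0,0,0],[0,0,0,0,0,0,0]]' && python3 -m crank '[[0,0,0,0,0,0,1],[0,0,0,0,0,0,1],[0,0,0,0,0,0,1],[0,0,0,0,0,0,1],[0,0,0,0,0,0,1]]' 40
```

```text
time: 3.02
position: [0.556, 0.1754, 0.1221]
tool_rot: [-0.029, 1.0, 0.0, 0.002]
ft_force: [0.6, -0.4, 0.4]
grip_width: 0.0871
grip_force: 0.0
time: 3.65
position: [0.5546, 0.1752, 0.1202]
tool_rot: [-0.029, 1.0, -0.0, -0.0]
ft_force: [-0.7, 0.1, 0.1]
grip_width: 0.0447
grip_force: 0.0
```

```bash
python3 -m crank '[[0,0,0,0,0,0,1],[0,0,0,0,0,0,1],[0,0,0,0,0,0,1],[0,0,0,0,0,0,1],[0,0,0,0,0,0,1]]' 40;python3 -m crank '[[0,0,0,0,0,0,1],[0,0,0,0,0,0,1]]'
```

```text
time: 4.28
position: [0.5547, 0.174, 0.1202]
tool_rot: [-0.029, 1.0, -0.001, -0.0]
ft_force: [0.5, -6.1, -0.5]
grip_width: 0.0118
grip_force: 40.0
time: 4.53
position: [0.5547, 0.174, 0.1202]
tool_rot: [-0.029, 1.0, -0.001, -0.0]
ft_force: [1.3, -4.7, -0.2]
grip_width: 0.0117
grip_force: 40.0
```

```bash
python3 -m crank '[[0.5,-0.15,0,0,0,0,1],[1.5,0,0,0,0,0,1],[2,0,0,0,0,0,1],[2,0,0,0,0,0,1],[1.5,0,0,0,0,0,1]]';python3 -m crank '[[0.5,0,0,0,0,0,1],[0,0,0,0,0,0,1],[0,0,0,0,0,0,1]]'
```

```text
time: 5.15
position: [0.482, 0.1697, 0.1202]
tool_rot: [-0.029, 1.0, 0.0, 0.003]
ft_force: [7.2, -0.1, -8.3]
grip_width: 0.0115
grip_force: 40.0
time: 5.52
position: [0.4757, 0.1693, 0.1202]
tool_rot: [-0.029, 1.0, 0.0, 0.001]
ft_force: [4.9, 0.4, -6.9]
grip_width: 0.0117
grip_force: 40.0
```

```bash
python3 -m crank '[[1,0,0,0,0,0,1],[1,0,0,0,0,0,1],[0,0,0,0,0,0,1]]';python3 -m crank '[[0.3,0,0,0,0,0,1],[0,0,0,0,0,0,1],[0,0,0,0,0,0,1]]'
python3 - <<'E'
from rig import robot
print(robot.get_obs()['ft_force'],robot.get_obs()['position'])
E
```

```text
time: 5.9
position: [0.4556, 0.1682, 0.1203]
tool_rot: [-0.028, 1.0, 0.0, 0.001]
ft_force: [4.0, 1.2, -7.0]
grip_width: 0.0116
grip_force: 40.0
time: 6.28
position: [0.4524, 0.168, 0.1202]
tool_rot: [-0.028, 1.0, 0.0, 0.0]
ft_force: [4.6, 1.8, -7.6]
grip_width: 0.0116
grip_force: 40.0
[ 4.61040842  1.79208147 -7.57830432] [0.45238801 0.16799535 0.12023962]
```

```bash
python3 -m crank '[[-0.25,0,0,0,0,0,1],[-0.2,0,0,0,0,0,1],[0,0,0,0,0,0,1],[0,0,0,0,0,0,1]]'
```

```text
time: 6.78
position: [0.4566, 0.1682, 0.1203]
tool_rot: [-0.029, 1.0, 0.0, 0.0]
ft_force: [3.9, 2.8, -7.3]
grip_width: 0.0116
grip_force: 40.0
```

```bash
python3 -m crank '[[-0.3,0,0,0,0,0,1],[0,0,0,0,0,0,1],[0,0,0,0,0,0,1]]'
```

```text
time: 7.15
position: [0.4574, 0.1683, 0.1202]
tool_rot: [-0.029, 1.0, -0.0, -0.002]
ft_force: [-3.5, 3.7, 0.0]
grip_width: 0.0114
grip_force: 40.0
```

The force reversed and the handle stopped, so the catch is holding. I'll unload the handle, open the fingers and rise.

```bash
python3 -m crank '[[0.15,0,0,0,0,0,1],[0,0,0,0,0,0,0.5],[0,0,0,0,0,0,0],[0,0,0,0,0,0,0],[0,0,0,0,0,0,0]]';python3 -m crank '[[0,0,0,0,0,0,0],[0,0,0,0,0,0,0],[0,0,0,0,0,0,0],[0,0,-3,0,0,0,0],[0,0,-5,0,0,0,0]]';python3 -m crank '[[0,0,-5,0,0,0,0],[0,0,0,0,0,0,0.5],[0,0,0,0,0,0,1],[0,0,0,0,0,0,1],[0,0,0,0,0,0,1]]'
python3 - <<'E'
from rig import cams
import cv2
im=cams.camera("side");cv2.imwrite("pics/s2.png",im[:,:,::-1])
E
```

```text
time: 7.78
position: [0.4581, 0.168, 0.1203]
tool_rot: [-0.029, 1.0, -0.0, 0.0]
ft_force: [0.1, 0.8, 0.2]
grip_width: 0.0439
grip_force: 0.0
time: 8.4
position: [0.4569, 0.1679, 0.1998]
tool_rot: [-0.029, 1.0, -0.0, -0.002]
ft_force: [0.4, 0.1, 0.4]
grip_width: 0.0854
grip_force: 0.0
time: 9.02
position: [0.4572, 0.168, 0.2489]
tool_rot: [-0.029, 1.0, -0.0, -0.002]
ft_force: [0.5, -0.3, 0.5]
grip_width: 0.055
grip_force: 0.0
```

View pics/s2.png

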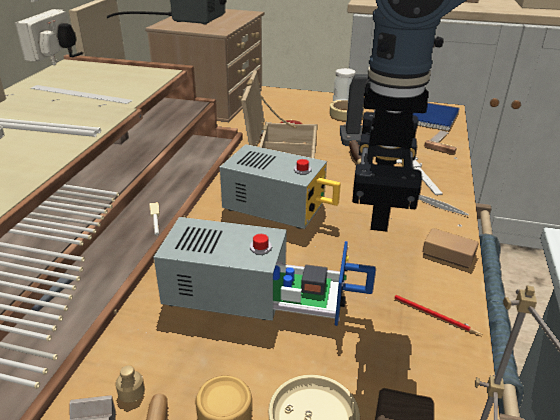

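The chassis stands out by itself (panel at about (343,283)), and the red release at (261,243) is up. Next I'll move over the release with closed fingers.

```bash
python3 -m crank '[[-4.2,0,0,0,0,0,1],[-4.2,-0.1,0,0,0,0,1],[-4.2,0,0,0,0,0,1],[-4.2,0,0,0,0,0,1],[0,0,0,0,0,0,1]]'; python3 -m crank '[[0,0,4,0,0,0,1],[0,0,1,0,0,0,1],[0,0,0,0,0,0,1],[0,0,0,0,0,0,1]]'
```

```text
time: 9.7
position: [0.6285, 0.1764, 0.2491]
tool_rot: [-0.028, 1.0, -0.0, 0.001]
ft_force: [1.0, 0.3, -0.1]
grip_width: 0.0037
grip_force: 0.0
time: 10.2
position: [0.6261, 0.1769, 0.2015]
tool_rot: [-0.029, 1.0, 0.0, 0.001]
ft_force: [-0.3, -0.6, 0.4]
grip_width: 0.0004
grip_force: 0.0
```

```bash
python3 -m crank '[[0.1,0,0.8,0,0,0,1],[0,0,0.6,0,0,0,1],[0,0,0,0,0,0,1]]'; python3 -m crank '[[0,0,0.6,0,0,0,1],[0,0,0.1,0,0,0,1],[0,0,0,0,0,0,1],[0,0,0,0,0,0,1]]'
```

```text
time: 10.58
position: [0.6245, 0.1767, 0.186]
tool_rot: [-0.029, 1.0, -0.0, -0.0]
ft_force: [-0.2, 0.0, 0.0]
grip_width: 0.0004
grip_force: 0.0
time: 11.08
position: [0.6246, 0.1767, 0.1798]
tool_rot: [-0.029, 1.0, -0.0, 0.0]
ft_force: [-2.3, -0.4, 6.2]
grip_width: 0.0002
grip_force: 2.8
```

```bash
python3 -m crank '[[0,0,0,0,0,0,1],[0,0,0,0,0,0,1],[0,0,-2,0,0,0,1],[0,0,-5,0,0,0,1],[0,0,-5,0,0,0,1]]'; python3 -m crank '[[4,0,-3,0,0,0,1],[5,0,0,0,0,0,1],[5,0,0,0,0,0,1],[0,0,0,0,0,0,1],[0,0,0,0,0,0,1]]'
python3 -m crank '[[0,0,0,0,0,0,1],[0,0,0,0,0,0,1],[0,0,0,0,0,0,1],[0,0,0,0,0,0,1]]'
python3 - <<'E'
from rig import cams
import cv2,numpy as np
im=cams.camera("side");cv2.imwrite("pics/s3.png",im[:,:,::-1])
d=cv2.absdiff(im,np.load("side.npz")["im"])[210:330,150:330].max(2);print((d>40).sum())
E
```

```text
time: 11.7
position: [0.6244, 0.1766, 0.2994]
tool_rot: [-0.029, 1.0, -0.0, -0.001]
ft_force: [-0.5, -0.1, 0.0]
grip_width: 0.0005
grip_force: 0.0
time: 12.32
position: [0.4857, 0.1688, 0.3295]
tool_rot: [-0.029, 1.0, 0.0, 0.001]
ft_force: [-0.5, 0.6, -0.1]
grip_width: 0.0002
grip_force: 0.0
time: 12.82
position: [0.4851, 0.1687, 0.3291]
tool_rot: [-0.029, 1.0, -0.0, -0.0]
ft_force: [-0.4, -1.1, 0.2]
grip_width: 0.0006
grip_force: 0.0
0
```

View pics/s3.png

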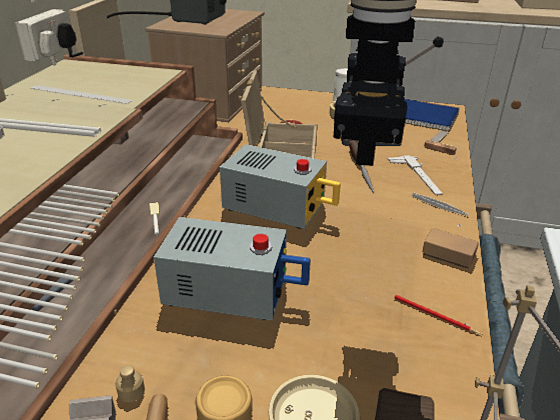

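The chassis is fully home, with the handle at (298,270), and the region around it matches the first picture. The yellow instrument looks untouched.

```bash
python3 -c "from rig import ticket; print(ticket.hand_in())"
```

```text
the job is handed in; nothing more can be done
None
```

The job is handed in: I pulled the blue chassis out until its catch locked, let it stand by itself for over a second, then pressed its red release and it ran fully home, leaving the yellow instrument alone.

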